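# Lock the paint shaker and hold its run lever

### The arm

A 6-joint arm with a two-finger parallel gripper is mounted at the origin on the work surface. World frame = base frame: x ahead of the robot, y to its left, z up, the work surface at z = 0. Lengths are in m, angles in rad, forces in N, time in s.
With the tool pointing down it reaches from about 0.425 to 1.125 m from the base axis. Payload 14.9 kg.
Tool frame: the origin (TCP) lies at the very end of the fingers, on their centre line; the grasp point (between the pads) lies 19 mm behind it; z points along the fingers, y is the direction in which the jaws open and shut (so a half turn about z gives the same grasp; the last joint's range is limited). The gripper opens to 91 mm and grips with 3 to 60 N. Pads are 32 mm wide; open, the fingers measure 118 mm over their backs; the gripper's body (76 mm by 178 mm) begins 60 mm behind the grasp point.
Start: joints at [-0.033, 0.379, 1.734, -0, 1.028, -0.033], TCP at [0.7, -0, 0.214] pointing down, gripper open.
Joint ranges: [-2.77, 2.77], [-0.74, 2.19], [0, 2.66], [-1.06, 4.2], [0.31, 2.87], [-3.08, 3.08]. Speed limits (rad/s): [1.89, 1.89, 2.39, 3.14, 3.14, 3.14].

### API

Orientations are given as a rotation vector (axis times angle).
In Python, from bench import ctrl gives the robot as it stands. The module is installed in compiled form; this text tells all that it offers.
- The arm moves only by the tool move_arm, never from a script. Its argument "plan" is a list of rows, each a list of 2 entries, a list of its own where there are three numbers: the shift along the tool's x, y, z in mm, then the turn, a rotation vector about the tool's x, y, z in degrees. A call has 1 to 20 rows; each row is the pose to reach, as a shift and turn from the pose commanded when the call began, along the tool's axes at that moment; what a row does not reach only later rows make up. A row lasts 1/12 s, in which the tool goes at most 41.7 mm and 7.16 degrees, less where a joint would pass 70% of its speed; a pose out of reach is approached as far as the arm can. A call with a gripper value outside its range is refused whole. "fingers" is the finger opening in mm, from 0 to 91.2, set as the call begins (left out, the last holds). The fingers move at their own pace and stop on an object; the grip force is fixed at half the most. Time passes only in rows, so rows that repeat a pose let the fingers close. It gives the time, the measured TCP pose, the force and the opening at its end, in the units of the state.
- ctrl.observe(): the state, without advancing time (a new reading comes with each control period).
- ctrl.capture(name): name is "scene" or "side" or "wrist"; returns the picture (384x512x3 uint8, blue, green, red); there is no depth.
- ctrl.camera_info(name): a dict with "fx", "fy", "cx", "cy" (pixels), "rvec" (rotation vector, rad) and "tvec" (3), from world to camera coordinates, as OpenCV has them; the wrist camera has in their place "tool_from_camera" (4x4, takes a point from camera to tool coordinates, whose origin is the TCP and whose axes are the flange's). Camera axes: x right, y down, z forward; pixel columns grow to the right and rows downward; lengths in m; the calibration is good to about 2 mm. A picture is of the moment at which its call begins: read the wrist's pose just before it. camera_info takes no time and is no camera call.
- ctrl.job_done(): hands the job in, once; it reports no verdict.
The state is a dict: "clock": time; "q": joint angles; "qvel": joint speeds; "joint_efforts": joint torques, N m; "tool_pos": TCP position; "orientation": TCP orientation; "ft_force": force on the tool from outside, world axes, zero at the start; "torque": the same for the moment, N m; "finger_gap": finger opening in m.
Only numpy, scipy, OpenCV 4.12 (cv2) and the standard library are available. Lean on these libraries where they do the work, as an engineer would, in place of code of your own. Each camera call takes 0.05 s, during which the arm holds its last target. There are 200 camera calls.

### The job

Get the paint-tin shaker running: first swing the hasp over onto the staple of the shaker's closed lid until it lies flat, then flip the safety catch that bars the lever on the control stand up and right over to the other side, well past upright. Then pull the D-handle lever towards the robot as far as it goes and finish while still holding it there, because it springs back when let go; leave the lid shut and the tin, cup and palette knife where they are.

Things in the scene. Friction and masses are not known exactly. Their poses are not given: they have to be found in the camera images.
- shaker: Paint-tin shaker: fixed grey box 200 x 200 mm, motor housing behind. Origin: centre of its underside; x to its back, y to its left, z up. Lid hinged at the back, its top 132 mm above the bench. On the lid's middle line, 53 mm behind the hasp's hinge, a dark block 24 mm high with a steel staple (upright loop, top 56 mm above the lid). Shaker and stand may change sides.
- lid (a joint): Angle of the shaker's lid: 0 shut (as at the start), grows as it lifts. Not to be opened.
- hasp (a joint): Angle of the hasp on the shaker's front: 0 = flat over the staple on the lid (closed, its stop), 1.57 = upright, greater = leaning out to the front, at most 2.8; starts at 1.8 to 2.3. Slotted steel strap 72 mm long, 34 mm wide, 4 mm thick. Stiff hinge: stays where it is left, needs about 1.5 N at its end to turn.
- hasp_hinge (a point): Point on the hasp's hinge axis, at the middle of the strap's width, 158 mm above the bench, 107 mm in front of the shaker's centre. The hinge axis is the shaker's y axis. Fixed to the shaker; its axes are the shaker's.
- hasp_pin (a point): Grip point of the hasp: on the round cross pin (12 mm diameter, parallel to the hinge axis) at the strap's free end, which sticks out 53 mm beyond the strap's edge to the shaker's +y. The point is 68 mm from the hinge axis and 28 mm out from the strap's edge; closed, it is 32 mm above the lid. Turns with the hasp.
- stand: Control stand, a grey block 220 x 170 x 55 mm fixed to the bench, carrying the lever and its safety catch. Origin: centre of its underside, below the lever's pivot; x points to the back, y to its left, z up.
- catch (a joint): Angle of the safety catch: 0 = lying level across the front of the lever's stem, where it blocks the lever; 1.57 = upright, up to 2.6 = over on the other (stand's -y) side. It starts at 0 to 0.2. A steel bar 115 mm long, 12 x 16 mm; stiff hinge: it stays where it is left and needs about 1.5 N at its end to turn.
- catch_hinge (a point): Point on the catch's hinge axis, on the stand's -y side, 70 mm from its middle line, 140 mm above the bench. The axis is the stand's x axis; opening lifts the free end up and carries it over towards the stand's -y. Fixed to the stand; its axes are the stand's.
- catch_pin (a point): Grip point of the catch: on the round pin (12 mm diameter, parallel to the hinge axis, 80 mm long) that sticks out from the catch's free end towards the robot. This point is 105 mm from the hinge axis, 58 mm out from the bar's middle line and 22 mm short of the pin's end. Turns with the catch.
- lever (a joint): Angle of the lever: 0 at rest, leaning 0.25 rad back from upright; grows as it is pulled towards the robot (the stand's -x), stop at 0.9. It cannot turn before the catch is open. A spring drives it back to 0: about 3 N at the handle at rest, 8 N at the stop.
- lever_pivot (a point): Point on the lever's hinge axis, at the middle, 70 mm above the bench. The axis is the stand's y axis. Fixed to the stand; its axes are the stand's.
- handle_grip (a point): Middle of the D-handle's black cross bar: round, 20 mm diameter, 100 mm long, parallel to the lever's hinge axis and 170 mm from it. The two sides of the D stand 86 mm apart; below the bar's middle the D is open for 40 mm. Turns with the lever.
- handle: The lever's steel stem (16 mm thick) with the D-handle on top, one rigid piece that turns with the lever. Origin on the lever's pivot; its z axis runs up along the stem to the bar.
- paint_tin: Bystander: closed paint tin, 84 mm across, 100 mm high, standing loose to the right of the robot, near its front. Origin: centre of its underside.
- cup: Bystander: black open cup, 72 mm across, 90 mm high, loose, between the robot and the machines. Origin: centre of its underside.
- palette_knife: Bystander: palette knife with a wooden handle, 200 mm long, lying loose to the robot's left, near its front. Origin: on its underside, about mid-length; x along it to the blade.

How it is judged:
On the way, in this order (a step that is already met when the one before it is completed fails the run):
1. the hasp lies flat over the lid's staple (value of joint hasp below 0.15 rad), for 0.2 s.
2. the safety catch is flipped over, clear of the lever (value of joint catch above 1.75 rad and value of joint hasp below 0.15 rad), for 0.2 s.
3. the lever is pulled to its stop (all of step 2 and value of joint lever above 0.75 rad), for 0.2 s.
At the end, for the whole second after the job is handed in: The robot holds the lever still at more than 0.75 rad (stop at 0.9), touching the handle with more than 1 N; the catch stays open beyond 1.75 rad, the hasp closed within 0.15 rad, the lid shut within 0.05 rad (all of step 3 and velocity of joint lever between -0.1 and 0.1 rad/s and contact force between any of the fingers, the arm and handle above 1 N and value of joint lid below 0.05 rad); the arm keeps its last pose, push and grip.
It fails at once if the paint tin is pushed from its place (distance of paint_tin from where it was at the start of the episode above 0.04 m).
It fails at once if the cup is pushed from its place (distance of cup from where it was at the start of the episode above 0.04 m).
It fails at once if the palette knife is pushed from its place (distance of palette_knife from where it was at the start of the episode above 0.04 m).
It fails at once if the shaker's lid is lifted (value of joint lid above 0.2 rad).
It also fails if it takes over 72 s, if anything falls off the work surface, if the arm or the gripper's body presses on something with over 40 N, if the wrist force passes 120 N, or if a joint passes its speed limit or range.

## Working session

There is one attempt and no reset: what is moved stays moved. The work goes in short steps, Python scripts to look and compute and a tool call to move; the robot and the scene stay as the last step left them, time stands still between calls to the robot, and variables do not carry over. Pictures are saved under pics/ and viewed, about 8 in all and at most 12, crops included, and the job is handed in when it is done.

Besides the shell and the picture viewer there is one more tool, called as name(argument=value, ...), one argument or row to a line, values as JSON. move_arm: Moves the arm, as the interface text tells. Its arguments: {"type":"object","properties":{"plan":{"type":"array"},"fingers":{"type":"number"}},"required":["plan"]}

```bash
mkdir -p pics
python3 - <<'E'
from bench import ctrl
import cv2, numpy as np
np.set_printoptions(precision=4,suppress=True)
for n in("scene","side"):
    cv2.imwrite(f"pics/{n}0.png",cv2.resize(ctrl.capture(n),(800,600),interpolation=cv2.INTER_CUBIC)); print(ctrl.camera_info(n))
print(ctrl.camera_info("wrist")); print(ctrl.observe())
E
```

```text
{'fx': 441.08765179767505, 'fy': 441.08765179767505, 'cx': 247.75651764764675, 'cy': 190.99062671610994, 'rvec': array([ 0.7635,  2.4482, -1.2606]), 'tvec': array([ 0.4407, -0.0517,  1.6939])}
{'fx': 392.3610043586886, 'fy': 392.3610043586886, 'cx': 251.59286588318608, 'cy': 186.81075828770577, 'rvec': array([ 1.9759, -0.7389,  0.4488]), 'tvec': array([-0.3936,  0.3294,  1.0604])}
{'fx': 301.3359531186018, 'fy': 301.3359531186018, 'cx': 259.1473954519157, 'cy': 190.3831263487863, 'tool_from_camera': array([[ 0.0006, -0.9571, -0.2898,  0.0817],
       [ 1.    ,  0.0005,  0.0002, -0.0001],
       [-0.    , -0.2898,  0.9571, -0.1719],
       [ 0.    ,  0.    ,  0.    ,  1.    ]])}
{'clock': 0.1, 'q': array([-0.0333,  0.3793,  1.7347, -0.    ,  1.0285, -0.0333]), 'qvel': array([-0.0009, -0.0011, -0.0024,  0.0001,  0.0004, -0.001 ]), 'joint_efforts': array([  0.0008, -76.5041, -43.5293,   0.0653,   0.0399,  -0.0001]), 'tool_pos': array([0.6996, 0.    , 0.2134]), 'orientation': array([-2.221 , -2.2209,  0.001 ]), 'ft_force': array([0.2091, 0.5118, 0.0358]), 'torque': array([-0.0024,  0.0437,  0.065 ]), 'finger_gap': 0.09133810628477511}
```

View pics/scene0.png

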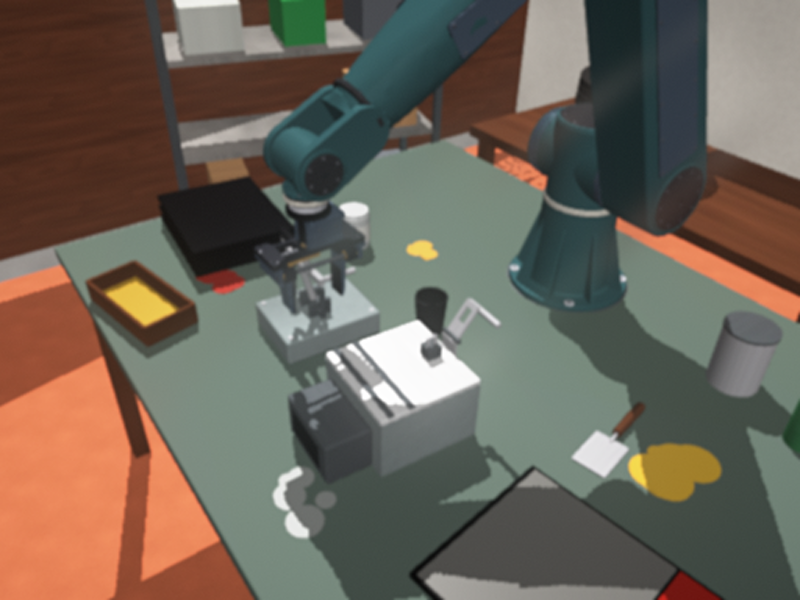

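View pics/side0.png

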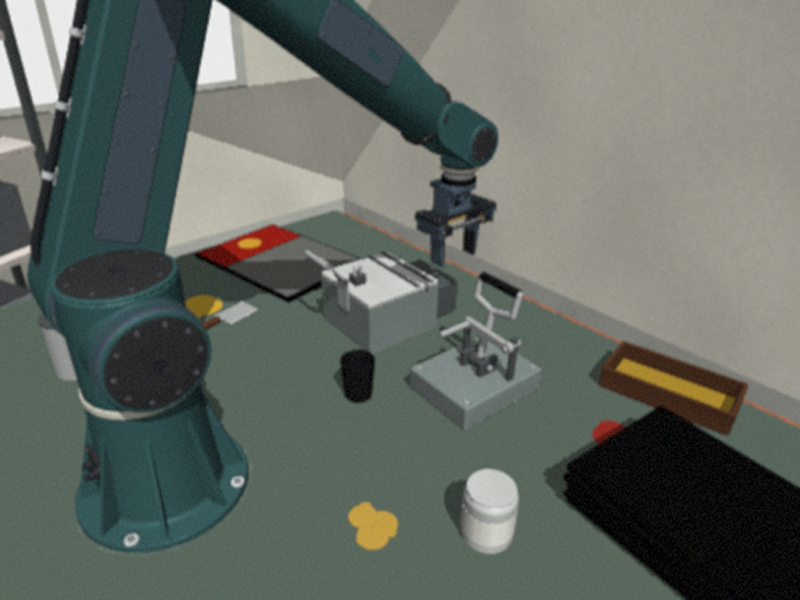

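```bash
cat > h.py <<'E'
import cv2, numpy as np
from bench import ctrl
from scipy.optimize import least_squares
np.set_printoptions(precision=4,suppress=True)
def crop(img,x,y,w,h,k,name):
    cv2.imwrite("pics/"+name,cv2.resize(img[y:y+h,x:x+w],None,fx=k,fy=k,interpolation=cv2.INTER_CUBIC))
def proj(P,n):
    c=ctrl.camera_info(n); K=np.array([[c['fx'],0,c['cx']],[0,c['fy'],c['cy']],[0,0,1]])
    return cv2.projectPoints(np.atleast_2d(P).astype(float),c['rvec'],c['tvec'],K,None)[0][:,0]
def onplane(uv,z,n):
    c=ctrl.camera_info(n); R=cv2.Rodrigues(c['rvec'])[0]; C=-R.T@c['tvec']
    d=R.T@np.array([(uv[0]-c['cx'])/c['fx'],(uv[1]-c['cy'])/c['fy'],1]); return C+d*(z-C[2])/d[2]
E
python3 - <<'E'
from h import *
crop(ctrl.capture("scene"),155,165,175,145,4.5,"sc1.png")
crop(ctrl.capture("side"),185,145,180,135,4.4,"si1.png")
E
```

```text
(no output)
```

View pics/sc1.png

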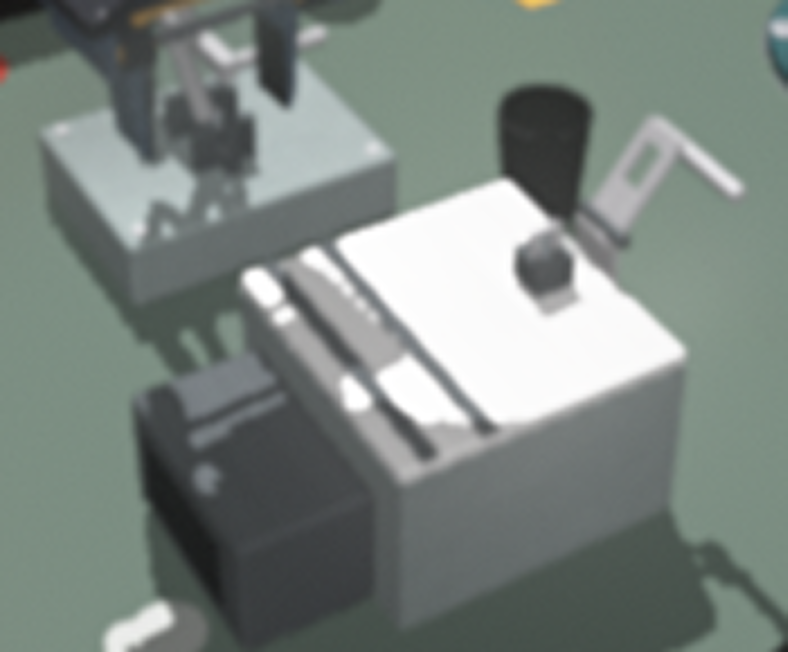

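View pics/si1.png

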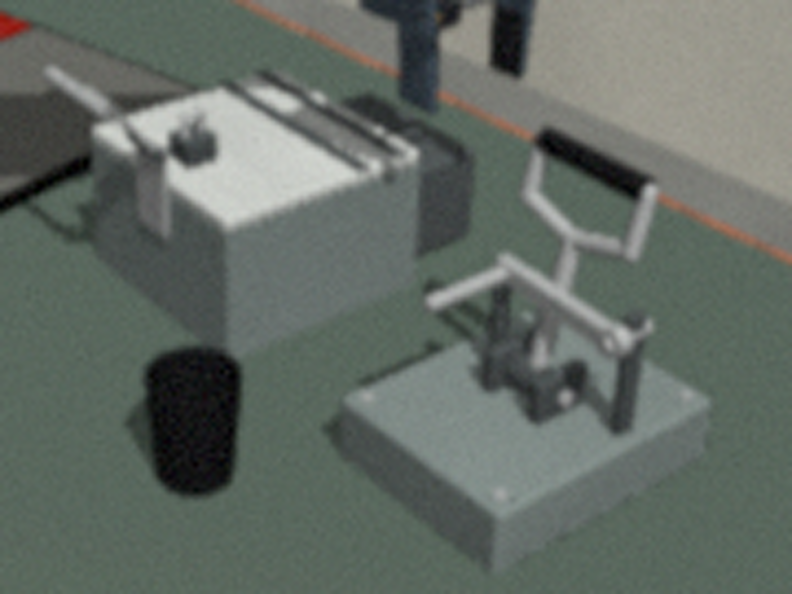

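```bash
cat >> h.py <<'E'
sc=lambda u,v:(u/4.5+155,v/4.5+165)
si=lambda u,v:(u/4.4+185,v/4.4+145)
def T(p,L):
    c,s=np.cos(p[2]),np.sin(p[2]); L=np.atleast_2d(L)
    return np.c_[p[0]+c*L[:,0]-s*L[:,1],p[1]+s*L[:,0]+c*L[:,1],L[:,2]]
def haspP(a,r=.068,y=.045): return [-.107+r*np.cos(a),y,.158+r*np.sin(a)]
def catchP(a,x=-.058,r=.105): return [x,-.070+r*np.cos(a),.140+r*np.sin(a)]
def leverP(a,y=0,r=.17): t=.25-a; return [r*np.sin(t),y,.07+r*np.cos(t)]
E
cat > fit.py <<'E'
from h import *
def fit(items,x0):
    def res(p):
        return np.concatenate([(proj(T(p,f(p)),n)[0]-uv) for f,n,uv in items])
    s=least_squares(res,x0,loss='soft_l1'); return s.x,res(s.x).reshape(-1,2)
C=lambda *a:(lambda p:a)
S=[(C(-.1,-.1,.132),'scene',sc(508,180)),(C(-.1,.1,.132),'scene',sc(685,352)),(C(.1,.1,.132),'scene',sc(403,485)),
(C(-.1,.1,0),'scene',sc(668,510)),(C(.1,.1,0),'scene',sc(403,627)),
(C(-.1,-.1,.132),'side',si(232,228)),(C(-.1,.1,.132),'side',si(95,130)),(C(.1,-.1,.132),'side',si(415,160)),(C(-.1,-.1,0),'side',si(228,352)),
(lambda p:haspP(p[3],y=.07),'scene',sc(740,190)),(lambda p:haspP(p[3],y=.07),'side',si(50,70))]
p,r=fit(S,[.8,.1,0,2.]);print(p,'\n',r)
print('pin',T(p,haspP(p[3])),'closed',T(p,haspP(0)))
for dx,dy in((.11,.085),(.085,.11)):
    Q=[(C(dx,-dy,.055),'scene',sc(45,135)),(C(dx,dy,.055),'scene',sc(135,248)),(C(-dx,dy,.055),'scene',sc(395,155)),(C(dx,dy,0),'scene',sc(138,303)),
    (C(-dx,dy,.055),'side',si(345,402)),(C(-dx,-dy,.055),'side',si(497,512)),(C(dx,-dy,.055),'side',si(710,402)),(C(-dx,-dy,0),'side',si(495,570)),
    (lambda p:leverP(0,.05),'side',si(543,135)),(lambda p:leverP(0,-.05),'side',si(650,190)),
    (lambda p:catchP(p[3],x=-.08),'side',si(432,300)),(lambda p:catchP(p[3],x=-.08),'scene',sc(320,35))]
    p,r=fit(Q,[.8,-.2,0,.1]);print(p,'\n',r)
    print('catchpin',T(p,catchP(p[3])),'grip',T(p,leverP(0)))
E
python3 fit.py
```

```text
[ 0.6209  0.1617 -0.0645  2.2916] 
 [[-0.5619 -0.5422]
 [ 0.7872 -0.2447]
 [-0.1555 -2.3539]
 [ 0.5153 -1.0064]
 [-0.3866  1.1499]
 [-1.1229 -2.0856]
 [-1.0345 -1.2687]
 [ 1.3044 -2.9123]
 [ 0.0802  1.6083]
 [-0.4022  1.3022]
 [ 0.1684  0.0712]]
pin [[0.4722 0.2164 0.2091]] closed [[0.5849 0.2091 0.158 ]]
[ 0.6049 -0.1712 -0.0606  0.0716] 
 [[-2.657  -1.5828]
 [-1.6837  0.4491]
 [ 0.6182 -0.153 ]
 [-1.0587  1.5296]
 [-1.0196 -2.1408]
 [ 0.9689  0.0991]
 [ 1.5763 -1.5774]
 [ 0.161   1.1817]
 [-0.5204  0.4149]
 [-1.036   0.2819]
 [-2.2122  0.7975]
 [ 1.6613 -1.2091]]
catchpin [[ 0.5491 -0.133   0.1475]] grip [[ 0.6469 -0.1738  0.2347]]
[ 0.6076 -0.1688 -0.1668  0.073 ] 
 [[  3.1944  -8.9649]
 [  4.0235   2.4027]
 [ -4.1566   9.1765]
 [  4.5266   3.5108]
 [  1.3623 -11.4003]
 [  8.0318   0.1683]
 [  2.0411   6.9807]
 [  7.0644   1.2486]
 [  1.6852   0.006 ]
 [ -1.2958   0.7865]
 [ -2.9098  -1.4706]
 [  1.4907   0.8726]]
catchpin [[ 0.5562 -0.125   0.1477]] grip [[ 0.6491 -0.1758  0.2347]]
```

move_arm(
  plan=[
    [[0,0,-40],[0,0,0]],
    [[0,0,-70],[0,0,3.7]],
    [[40,-40,-70],[0,0,3.7]],
    [[80,-80,-70],[0,0,3.7]],
    [[110,-115,-70],[0,0,3.7]],
    [[140,-145,-70],[0,0,3.7]],
    [[170,-175,-70],[0,0,3.7]],
    [[195,-205,-70],[0,0,3.7]],
    [[216,-228,-70],[0,0,3.7]],
    [[216,-228,-70],[0,0,3.7]],
    [[216,-228,-70],[0,0,3.7]],
    [[216,-228,-70],[0,0,3.7]],
  ],
)

```text
clock: 1.2
tool_pos: [0.4714, 0.2167, 0.2842]
orientation: [2.29, 2.151, 0.001]
ft_force: [0.3, -0.1, 0.3]
finger_gap: 0.0907
```

```bash
cat >> h.py <<'E'
def wproj(P,o):
    c=ctrl.camera_info("wrist"); M=c['tool_from_camera']; R=cv2.Rodrigues(o['orientation'])[0]
    t=(np.atleast_2d(P)-o['tool_pos'])@R; q=(t-M[:3,3])@M[:3,:3]
    return np.c_[c['fx']*q[:,0]/q[:,2]+c['cx'],c['fy']*q[:,1]/q[:,2]+c['cy']]
SH=[.6209,.1617,-.0645,2.2916]; ST=[.6049,-.1712,-.0606,.0716]
E
python3 - <<'E'
from h import *
o=ctrl.observe(); print(o['clock'],o['tool_pos'],o['orientation'],o['ft_force'])
im=ctrl.capture("wrist"); P=T(SH,[haspP(SH[3],y=y) for y in(.017,.045,.07)])
uv=wproj(P,o); print(uv)
im=cv2.resize(im,(800,600),interpolation=cv2.INTER_CUBIC)
for a in uv*800/512: cv2.drawMarker(im,tuple(int(v) for v in a),(0,0,255),0,10,1)
cv2.imwrite("pics/w1.png",im)
E
```

```text
1.2 [0.4714 0.2167 0.2842] [2.2896 2.1508 0.0006] [ 0.3031 -0.141   0.2609]
[[260.0052 228.1884]
 [260.115  198.3243]
 [260.2191 170.0413]]
```

View pics/w1.png

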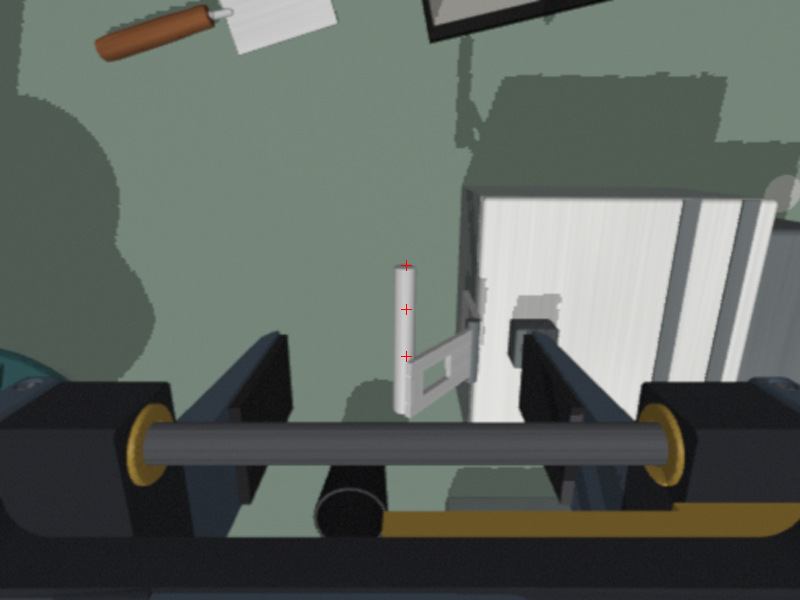

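move_arm(
  fingers=50,
  plan=[
    [[0,-1,25],[0,0,0]],
    [[0,-1,50],[0,0,0]],
    [[0,-1,75],[0,0,0]],
    [[0,-1,94],[0,0,0]],
    [[0,-1,94],[0,0,0]],
    [[0,-1,94],[0,0,0]],
  ],
)

```text
clock: 1.75
tool_pos: [0.4714, 0.2153, 0.1895]
orientation: [-2.293, -2.147, 0.003]
ft_force: [0.0, 0.4, -0.6]
finger_gap: 0.0542
```

move_arm(
  fingers=0,
  plan=[
    [[0,0,0],[0,0,0]],
    [[0,0,0],[0,0,0]],
    [[0,0,0],[0,0,0]],
    [[0,0,0],[0,0,0]],
    [[0,0,0],[0,0,0]],
    [[0,0,0],[0,0,0]],
    [[0,0,0],[0,0,0]],
    [[0,0,0],[0,0,0]],
  ],
)

```text
clock: 2.42
tool_pos: [0.4708, 0.2162, 0.1901]
orientation: [-2.292, -2.148, 0.0]
ft_force: [-3.4, -0.9, 5.9]
finger_gap: 0.0113
```

move_arm(
  plan=[
    [[0,5,-4],[0,0,0]],
    [[0,10.5,-7.6],[0,0,0]],
    [[0,16.5,-10.8],[0,0,0]],
    [[0,22.8,-13.2],[0,0,0]],
    [[0,29.4,-15],[0,0,0]],
    [[0,36,-16.3],[0,0,0]],
    [[0,42.8,-16.8],[0,0,0]],
    [[0,49.6,-16.7],[0,0,0]],
    [[0,49.6,-16.7],[0,0,0]],
  ],
)

```text
clock: 3.17
tool_pos: [0.5211, 0.2126, 0.2067]
orientation: [2.292, 2.148, -0.001]
ft_force: [-2.4, -2.3, 6.2]
finger_gap: 0.0112
```

Tracking well; I'll carry on down the arc.

move_arm(
  plan=[
    [[0,6.8,1],[0,0,0]],
    [[0,13.4,2.3],[0,0,0]],
    [[0,20,4.5],[0,0,0]],
    [[0,26,7.2],[0,0,0]],
    [[0,32,10.7],[0,0,0]],
    [[0,37.5,14.6],[0,0,0]],
    [[0,42.5,19],[0,0,0]],
    [[0,47.2,24],[0,0,0]],
    [[0,51.3,29.5],[0,0,0]],
    [[0,54.9,35.2],[0,0,0]],
    [[0,58,41.3],[0,0,0]],
    [[0,60.2,47.7],[0,0,0]],
    [[0,61.6,53],[0,0,0]],
    [[0,62.5,58],[0,0,0]],
    [[0,63,64],[0,0,0]],
    [[0,63,68],[0,0,0]],
    [[0,63,70],[0,0,0]],
    [[0,63,70],[0,0,0]],
    [[0,63,70],[0,0,0]],
  ],
)

```text
clock: 4.75
tool_pos: [0.5845, 0.2092, 0.1387]
orientation: [2.291, 2.148, 0.003]
ft_force: [-9.6, -6.6, 28.5]
finger_gap: 0.0111
```

Run:
```python
from h import *
o=ctrl.observe(); print(o['clock'],o['tool_pos'],o['ft_force'],o['torque'])
crop(ctrl.capture("side"),165,140,130,90,6,"si2.png")
```

```text
4.75 [0.5845 0.2092 0.1387] [-9.5811 -6.6158 28.5242] [-1.1254  1.5145 -0.0681]
```

View pics/si2.png

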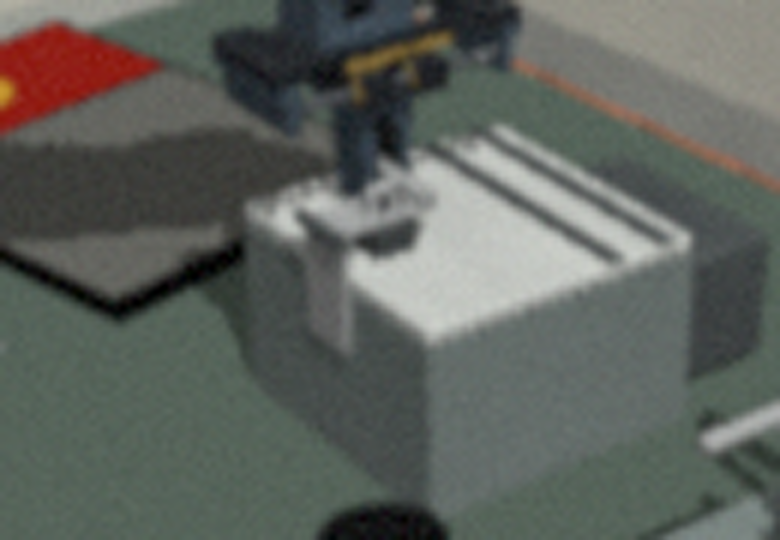

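move_arm(
  fingers=45,
  plan=[
    [[0,0,-1],[0,0,0]],
    [[0,0,-1],[0,0,0]],
    [[0,0,-1],[0,0,0]],
    [[0,0,-1],[0,0,0]],
    [[0,0,-1],[0,0,0]],
    [[0,0,-1],[0,0,0]],
  ],
)

```text
clock: 5.3
tool_pos: [0.5833, 0.2088, 0.1373]
orientation: [-2.292, -2.149, 0.0]
ft_force: [0.1, -0.4, 0.0]
finger_gap: 0.0449
```

move_arm(
  plan=[
    [[0,0,-30],[0,0,0]],
    [[0,0,-65],[0,0,0]],
    [[0,0,-100],[0,0,0]],
    [[0,0,-130],[0,0,-5]],
    [[-20,0,-150],[0,0,-11]],
    [[-50,-1,-160],[0,0,-18]],
    [[-85,-2,-160],[0,0,-25]],
    [[-120,-3,-160],[0,0,-32]],
    [[-155,-4,-160],[0,0,-39]],
    [[-190,-6,-160],[0,0,-46]],
    [[-225,-8,-160],[0,0,-53]],
    [[-260,-10,-160],[0,0,-60]],
    [[-290,-12,-160],[0,0,-67]],
    [[-320,-13,-160],[0,0,-74]],
    [[-344,-13,-160],[0,0,-81]],
    [[-344,-13,-160],[0,0,-88]],
    [[-344,-13,-160],[0,0,-90]],
    [[-344,-13,-160],[0,0,-90]],
    [[-344,-13,-160],[0,0,-90]],
    [[-344,-13,-160],[0,0,-90]],
  ],
)

```text
clock: 6.97
tool_pos: [0.5482, -0.1334, 0.2976]
orientation: [-0.104, -3.14, -0.0]
ft_force: [-0.2, 0.5, 0.6]
finger_gap: 0.0453
```

Run:
```python
from h import *
o=ctrl.observe(); print(o['clock'],o['tool_pos'],o['orientation'],o['q'],o['ft_force'],o['finger_gap'])
im=ctrl.capture("wrist"); P=T(ST,[catchP(ST[3],x=x) for x in(-.008,-.058,-.08)])
uv=wproj(P,o)*800/512; print(uv)
im=cv2.resize(im,(800,600),interpolation=cv2.INTER_CUBIC)
for a in uv: cv2.drawMarker(im,tuple(int(v) for v in a),(0,0,255),0,10,1)
cv2.imwrite("pics/w2.png",im)
```

```text
6.9667 [ 0.5482 -0.1334  0.2976] [-0.1036 -3.1398 -0.    ] [-0.28    0.0703  1.9529 -0.      1.1185 -1.7849] [-0.2463  0.549   0.5836] 0.04530954604238638
[[406.6209 343.9692]
 [406.356  278.2134]
 [406.2319 247.4261]]
```

View pics/w2.png

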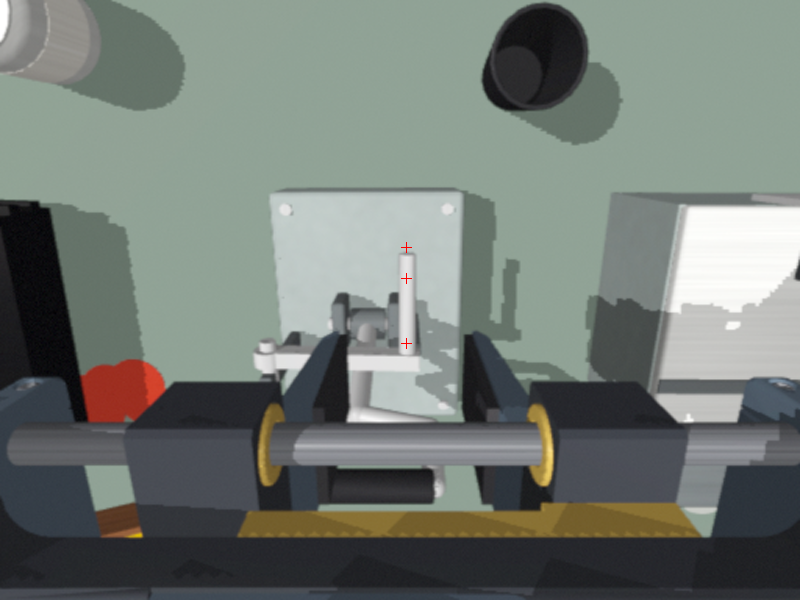

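move_arm(
  plan=[
    [[-4,0,35],[0,0,0]],
    [[-4,0,70],[0,0,0]],
    [[-4,0,105],[0,0,0]],
    [[-4,0,140],[0,0,0]],
    [[-4,0,160],[0,0,0]],
    [[-4,0,169],[0,0,0]],
    [[-4,0,169],[0,0,0]],
  ],
)

```text
clock: 7.6
tool_pos: [0.5513, -0.1334, 0.1269]
orientation: [-0.102, -3.137, -0.001]
ft_force: [0.3, -0.5, 0.3]
finger_gap: 0.0451
```

move_arm(
  fingers=0,
  plan=[
    [[0,0,0],[0,0,0]],
    [[0,0,0],[0,0,0]],
    [[0,0,0],[0,0,0]],
    [[0,0,0],[0,0,0]],
    [[0,0,0],[0,0,0]],
    [[0,0,0],[0,0,0]],
    [[0,0,0],[0,0,0]],
    [[0,0,0],[0,0,0]],
  ],
)

```text
clock: 8.27
tool_pos: [0.5525, -0.1327, 0.129]
orientation: [0.102, 3.139, 0.003]
ft_force: [2.4, 14.0, -0.2]
finger_gap: 0.0114
```

Run:
```python
from h import *
o=ctrl.observe(); print(o['clock'],o['tool_pos'],o['orientation'],o['ft_force'],o['finger_gap'])
R=cv2.Rodrigues(o['orientation'])[0]; print(R)
p=ST.copy(); p[0]+=.004; A=T(p,catchP(.0716))[0]
for a in np.r_[np.arange(.0716,2.15,.1),2.15]: print(round(a,2),((T(p,catchP(a))[0]-A)@R*1000).round(1))
```

```text
8.2667 [ 0.5525 -0.1327  0.129 ] [0.1022 3.1393 0.0028] [ 2.3535 14.0389 -0.1635] 0.011428813118466354
[[-0.9979  0.065   0.0007]
 [ 0.065   0.9979  0.0018]
 [-0.0006  0.0018 -1.    ]]
0.07 [0. 0. 0.]
0.17 [ -0.   -1.3 -10.4]
0.27 [ -0.   -3.5 -20.7]
0.37 [ -0.   -6.8 -30.6]
0.47 [ -0.1 -11.1 -40.2]
0.57 [ -0.1 -16.3 -49.3]
0.67 [ -0.1 -22.4 -57.9]
0.77 [ -0.2 -29.3 -65.8]
0.87 [ -0.2 -37.  -72.9]
0.97 [ -0.3 -45.4 -79.3]
1.07 [ -0.3 -54.3 -84.8]
1.17 [ -0.3 -63.8 -89.3]
1.27 [ -0.4 -73.6 -93. ]
1.37 [ -0.4 -83.8 -95.6]
1.47 [ -0.5 -94.2 -97.1]
1.57 [  -0.5 -104.6  -97.7]
1.67 [  -0.6 -115.1  -97.2]
1.77 [  -0.6 -125.5  -95.6]
1.87 [  -0.7 -135.7  -93. ]
1.97 [  -0.7 -145.5  -89.4]
2.07 [  -0.7 -155.   -84.9]
2.15 [  -0.8 -162.1  -80.7]
```

move_arm(
  plan=[
    [[0,1,-5],[0,0,0]],
    [[0,0,-10.4],[0,0,0]],
    [[0,-2,-20.7],[0,0,0]],
    [[0,-6,-30.6],[0,0,0]],
    [[0,-10,-40.2],[0,0,0]],
    [[0,-15,-49.3],[0,0,0]],
    [[0,-21,-57.9],[0,0,0]],
    [[0,-28,-65.8],[0,0,0]],
    [[0,-36,-73],[0,0,0]],
    [[0,-45,-79.3],[0,0,0]],
    [[0,-45,-79.3],[0,0,0]],
  ],
)

```text
clock: 9.18
tool_pos: [0.5501, -0.1777, 0.2119]
orientation: [0.103, 3.138, 0.005]
ft_force: [-12.3, 27.8, 36.8]
finger_gap: 0.0112
```

move_arm(
  plan=[
    [[0,2,-4],[0,0,0]],
    [[0,-6,-9.5],[0,0,0]],
    [[0,-16,-14],[0,0,0]],
    [[0,-26,-17.7],[0,0,0]],
    [[0,-36,-20.3],[0,0,0]],
    [[0,-46,-22],[0,0,0]],
    [[0,-46,-22],[0,0,0]],
  ],
)

```text
clock: 9.77
tool_pos: [0.5468, -0.226, 0.2316]
orientation: [0.103, 3.138, -0.001]
ft_force: [-1.1, 1.8, 10.7]
finger_gap: 0.011
```

move_arm(
  plan=[
    [[0,-10.4,-0.6],[0,0,0]],
    [[0,-20.9,0],[0,0,0]],
    [[0,-31.3,1.5],[0,0,0]],
    [[0,-41.5,4],[0,0,0]],
    [[0,-51.3,7.7],[0,0,0]],
    [[0,-60.8,12.2],[0,0,0]],
    [[0,-68,16.4],[0,0,0]],
    [[0,-72,19],[0,0,0]],
    [[0,-72,19],[0,0,0]],
    [[0,-72,19],[0,0,0]],
  ],
)

```text
clock: 10.6
tool_pos: [0.5419, -0.2969, 0.2109]
orientation: [0.102, 3.14, -0.001]
ft_force: [3.2, -1.6, 1.8]
finger_gap: 0.0113
```

move_arm(
  fingers=60,
  plan=[
    [[0,0,0],[0,0,0]],
    [[0,0,0],[0,0,0]],
    [[0,0,0],[0,0,0]],
    [[0,0,0],[0,0,0]],
    [[0,0,0],[0,0,0]],
    [[0,0,0],[0,0,0]],
    [[0,0,-20],[0,0,0]],
    [[0,0,-50],[0,0,0]],
    [[0,0,-85],[0,0,0]],
    [[0,0,-100],[0,0,0]],
  ],
)

```text
clock: 11.43
tool_pos: [0.5427, -0.2971, 0.3152]
orientation: [0.101, 3.137, -0.003]
ft_force: [0.7, 0.8, 0.5]
finger_gap: 0.0599
```

move_arm(
  fingers=70,
  plan=[
    [[-10,10,0],[0,0,7]],
    [[-20,25,0],[0,0,14]],
    [[-30,40,0],[0,0,21]],
    [[-45,55,0],[0,0,28]],
    [[-55,70,0],[0,0,35]],
    [[-65,85,0],[0,0,42]],
    [[-75,100,0],[0,0,49]],
    [[-85,112,0],[0,0,56]],
    [[-95,122,0],[0,0,63]],
    [[-101,130,0],[0,0,70]],
    [[-101,130,0],[0,0,77]],
    [[-101,130,0],[0,0,84]],
    [[-101,130,0],[0,0,90]],
    [[-101,130,0],[0,0,90]],
    [[-101,130,0],[0,0,90]],
    [[-101,130,0],[0,0,90]],
  ],
)

```text
clock: 12.77
tool_pos: [0.6508, -0.1734, 0.3109]
orientation: [-2.288, -2.153, 0.0]
ft_force: [-0.1, -0.7, -0.5]
finger_gap: 0.0701
```

Run:
```python
from h import *
o=ctrl.observe(); print(o['clock'],o['tool_pos'],o['orientation'],o['ft_force'],o['finger_gap'])
p=ST.copy(); p[0]+=.004
uv=wproj(T(p,[leverP(0,y) for y in(-.05,0,.05)]),o)*800/512; print(uv)
im=cv2.resize(ctrl.capture("wrist"),(800,600),interpolation=cv2.INTER_CUBIC)
for a in uv: cv2.drawMarker(im,tuple(int(v) for v in a),(0,0,255),0,10,1)
cv2.imwrite("pics/w3.png",im)
```

```text
12.7667 [ 0.6508 -0.1734  0.3109] [-2.2881 -2.1525  0.0001] [-0.136  -0.7149 -0.5139] 0.07007575442869886
[[405.1997 390.5768]
 [405.2246 309.4968]
 [405.2523 218.8961]]
```

View pics/w3.png

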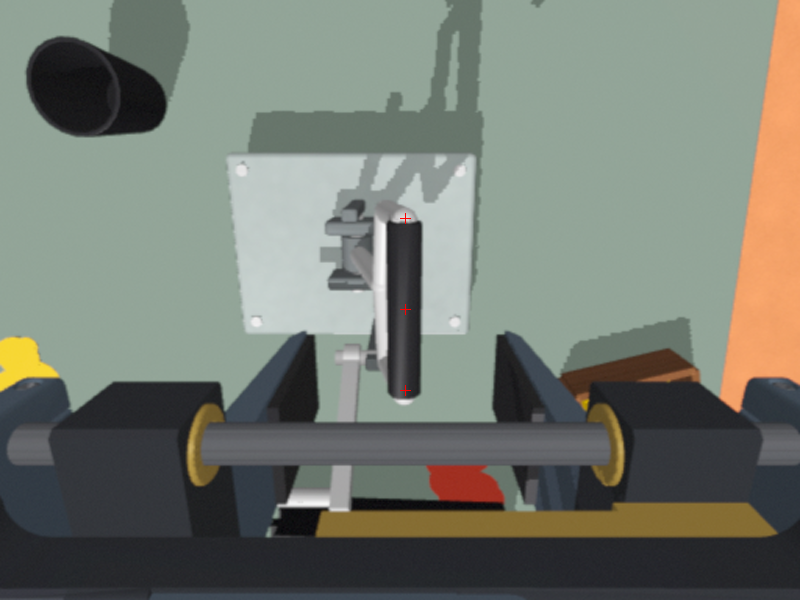

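move_arm(
  plan=[
    [[0,0,30],[0,0,0]],
    [[0,0,60],[0,0,0]],
    [[0,0,85],[0,0,0]],
    [[0,0,95],[0,0,0]],
    [[0,0,95],[0,0,0]],
    [[0,0,95],[0,0,0]],
  ],
)

```text
clock: 13.32
tool_pos: [0.6512, -0.1735, 0.2166]
orientation: [2.291, 2.149, 0.0]
ft_force: [0.1, 0.8, 0.2]
finger_gap: 0.0701
```

move_arm(
  fingers=0,
  plan=[
    [[0,0,0],[0,0,0]],
    [[0,0,0],[0,0,0]],
    [[0,0,0],[0,0,0]],
    [[0,0,0],[0,0,0]],
    [[0,0,0],[0,0,0]],
    [[0,0,0],[0,0,0]],
    [[0,0,0],[0,0,0]],
    [[0,0,0],[0,0,0]],
    [[0,0,0],[0,0,0]],
  ],
)

```text
clock: 14.07
tool_pos: [0.65, -0.1733, 0.2159]
orientation: [-2.291, -2.148, 0.002]
ft_force: [-7.1, -0.1, 4.5]
finger_gap: 0.0191
```

move_arm(
  plan=[
    [[0,-8,-2],[0,0,0]],
    [[0,-16.7,-3.4],[0,0,0]],
    [[0,-25,-4.4],[0,0,0]],
    [[0,-33.6,-5.1],[0,0,0]],
    [[0,-42,-5.2],[0,0,0]],
    [[0,-50.6,-5.1],[0,0,0]],
    [[0,-59,-4.4],[0,0,0]],
    [[0,-67.5,-3.4],[0,0,0]],
    [[0,-67.5,-3.4],[0,0,0]],
  ],
)

```text
clock: 14.82
tool_pos: [0.5839, -0.1691, 0.2209]
orientation: [2.29, 2.146, 0.004]
ft_force: [6.8, 1.2, 5.2]
finger_gap: 0.0194
```

Tracking well (spring force about 7 N); next, on to the stop.

move_arm(
  plan=[
    [[0,-8.3,1.6],[0,0,0]],
    [[0,-16.6,3.4],[0,0,0]],
    [[0,-25,5.7],[0,0,0]],
    [[0,-33,8.4],[0,0,0]],
    [[0,-41,11.5],[0,0,0]],
    [[0,-48.5,15],[0,0,0]],
    [[0,-56,19],[0,0,0]],
    [[0,-63.4,23.2],[0,0,0]],
    [[0,-70.5,27.8],[0,0,0]],
    [[0,-77.4,32.8],[0,0,0]],
    [[0,-80,34.5],[0,0,0]],
    [[0,-80,34.5],[0,0,0]],
    [[0,-80,34.5],[0,0,0]],
    [[0,-80,34.5],[0,0,0]],
    [[0,-80,34.5],[0,0,0]],
  ],
)

```text
clock: 16.07
tool_pos: [0.5055, -0.1642, 0.1863]
orientation: [2.289, 2.145, 0.005]
ft_force: [8.5, 1.3, 5.9]
finger_gap: 0.0193
```

Run:
```python
from h import *
o=ctrl.observe(); print(o['clock'],o['tool_pos'],o['ft_force'],o['finger_gap'],np.abs(o['qvel']).max())
a=cv2.resize(ctrl.capture("side")[130:290,180:370],None,fx=3.2,fy=3.2,interpolation=cv2.INTER_CUBIC)
cv2.imwrite("pics/end.png",a)
```

```text
16.0667 [ 0.5055 -0.1642  0.1863] [8.5152 1.3382 5.8792] 0.01933035137825375 0.0015742086338479484
```

View pics/end.png

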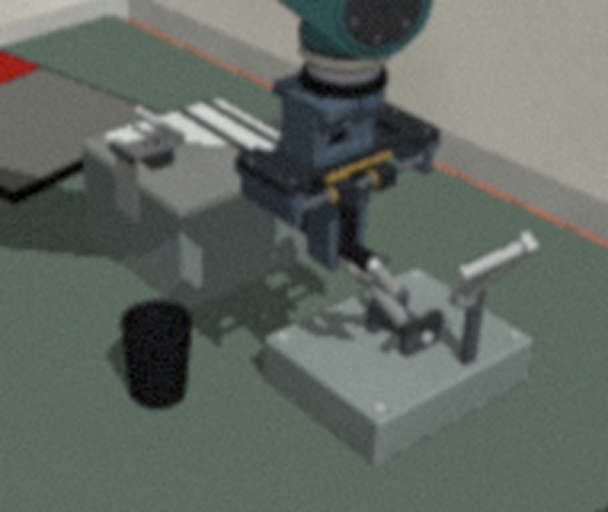

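```bash
python3 -c "
from bench import ctrl
print(ctrl.job_done()); o=ctrl.observe(); print(o['clock'],o['tool_pos'],o['ft_force'],o['finger_gap'])"
```

```text
the job is handed in; nothing more can be done
None
the job is handed in; nothing more can be done
```

The sequence is done and handed in. The hasp is flat on the staple, the catch is over to the other side, and the lever is pulled and still held. No verdict was reported.

- **Hasp:** I gripped its pin and swung it down until it met its stop, with 28 N of push. The side picture before I let go and the last one both show it flat, with the lid shut.
- **Catch:** I flipped it to about 2.17 rad, worked out from the tool position. The force rose to about 48 N partway because my arc was a few mm off. I shifted the path and it fell back to a few newtons. The last side picture shows the catch clear of the lever.
- **Lever:** I gripped the bar and pulled it to about 0.89 rad, worked out from the tool position. At the end the arm was still, with about 10 N at the wrist and the gripper shut on the bar. I saw no sharp rise in force at the stop, so the lever may be just short of it, but well past 0.75 rad.

The job took about 16 s of the 72 s. The cup stood upright in the last picture. I did not check the tin and knife again, but the arm never went near them.

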